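# Mix the lot beads and snap the stirring wand onto its stud

## Robot

A 6-joint arm with a two-finger parallel gripper is mounted at the origin on the work surface. World frame = base frame: x ahead of the robot, y to its left, z up, the work surface at z = 0. Lengths are in m, angles in rad, forces in N, time in s.
With the tool pointing down it reaches from about 0.375 to 0.925 m from the base axis. Payload 5.7 kg.
Tool frame: the origin (TCP) lies midway between the tips of the shut fingers; the grasp point (between the pads) lies 19 mm behind it; z points along the fingers, x is the direction in which the jaws open and shut, and the axes are right-handed (so a half turn about z gives the same grasp; the last joint's range is limited). The gripper opens to 88 mm and grips with 3 to 60 N. Pads are 20 mm wide; open, the fingers measure 115 mm over their backs; the gripper's body (75 mm by 178 mm) begins 61 mm behind the grasp point.
Start: joints at [1.118, 0.359, 1.51, -0, 1.272, -0.115], TCP at [0.199, 0.566, 0.223] pointing down, gripper open.
Joint ranges: [-2.97, 2.97], [-1.01, 2.36], [0.21, 2.38], [-0.96, 4.11], [0.2, 2.71], [-2.98, 2.98]. Speed limits (rad/s): [2.39, 2.39, 3.14, 3.14, 3.14, 3.14].

## Interface

Orientations are given as a unit quaternion [x, y, z, w].
In Python, from bench import move_ptp, servo_line, goto_joints, move_gripper, sleep, inverse_kinematics, capture, PlanningError, close_job, spot_in, silhouettes, current_clock, current_joint_pos, current_qvel, current_joint_torque, current_position, current_orientation, current_force, current_torque, current_finger_gap gives the robot as it stands. Calls block until the motion is done:
- move_ptp(position, orientation): joint-space move of the TCP to a pose.
- servo_line(position, orientation=None, rate=0.15, contact_N=None): straight line of the TCP; orientation=None keeps the orientation; rate is the mean speed in m/s. With contact_N (N) it stops when the force on the tool has changed by that much, and returns True; else False.
- goto_joints(angles): joint-space move.
- move_gripper(opening): finger opening in m; the grip force is fixed at half the most; returns when the fingers have stopped.
- sleep(seconds).
- inverse_kinematics(position, orientation): joint angles nearest the present ones, or None.
- capture(name): name is "scene" or "top"; returns a dict with "image" (400x640x3 uint8, blue, green, red), "range_z" (400x640 float32, m along the optical axis (not along the pixel's ray), 0 where there is no reading), "intrinsics" (3x3 intrinsics, pixels), "k1" (the pictures are not rectified: a ray, as slopes to the right and down, at radius r is drawn at 1 + k1 r^2 times it, then the intrinsics apply), "R" (3x3) and "t" (3): a world point X has camera coordinates R X + t. Camera axes: x right, y down, z forward; pixel columns grow to the right and rows downward; lengths in m; the calibration is good to about 2 mm. A picture is of the moment at which its call begins.
A pose or a line that the arm cannot do raises PlanningError and nothing moves.
- close_job(): hands the job in, once; it reports no verdict.
Trained networks look in the newest picture that a camera, given by its name, has taken for a name from the list of things; names that differ only in an ending like _2 or _b are one class to them, and where a whole thing is asked for, a point or a joint stands for the part that bears it (a point fixed in the world has none). Each returns a list of dicts, best first, with "conf" (0 to 1); they miss things now and then, are a little off and sometimes report something else, mostly with a low value. They report only what shows in the picture. A call takes as long as a camera call. They do not tell look-alikes from the thing itself.
- spot_in(camera, query): "xy" ([column, row] in pixels, amid what is visible of it).
- silhouettes(camera, query): "region" (400x640 bool, what is visible of it) and "xy" ([column, row] in pixels, amid what is visible of it).
Readings, each from a call of its own:
- current_clock(): time.
- current_joint_pos(): joint angles.
- current_qvel(): joint speeds.
- current_joint_torque(): joint torques, N m.
- current_position(): TCP position.
- current_orientation(): TCP orientation.
- current_force(): force on the tool from outside, world axes, zero at the start.
- current_torque(): the same for the moment, N m.
- current_finger_gap(): finger opening in m.
Only numpy, scipy, OpenCV 4.12 (cv2) and the standard library are available. Lean on these libraries where they do the work, as an engineer would, in place of code of your own. Each camera call takes 0.05 s, during which the arm holds its last target.

## Task

Take the brass-and-red wand by its handle and, with the foot of the wand, stir the beads in the white bowl round and round until at least four of the six have moved more than their own width from where they lay, keeping them all in the bowl. Then press the hollow cap at the wand's foot upright onto the stud of the blue stand until it clicks, keep pushing past the click until the cap is fully home, and finish still gripping the wand and pressing it firmly down on the stand. Leave the seal, the teacup and the lotus lamp alone.

Things in the scene. Friction and masses are not known exactly. Their poses are not given: they have to be found in the camera images.
- wand: Stirring wand, 137 mm tall, 0.15 kg, standing loose and upright on its foot on the table. Origin = centre of its underside, z up, x and y along the handle's flats. From the bottom: round brass snap cap, diameter 40 mm, 37 mm tall; round shaft of diameter 16 mm up to 59 mm; collar of diameter 30 mm from 59 to 65 mm; square red handle, 18 x 18 mm, from 65 to 131 mm; end button of diameter 21 mm, 6 mm thick.
- wand_handle (a point): Point on the wand's axis in the red handle, 93 mm above its underside: a good place to grip, from above, by two opposite flats. The collar below it stops the fingers from sliding down.
- wand_foot (a point): Centre of the wand's underside (same point as its origin), the mouth of the snap cap's socket: 22 mm wide with a rounded black lip, 32 mm deep, open downward.
- bowl: White round bowl fixed to the table, red floor. Origin = centre of its underside on the table. Flat inner floor 6 mm above the origin, inner radius 89 mm at the floor and 95 mm at the rim; rim 45 mm above the table, outer radius 100 mm. With the wand's foot 42 mm from the centre a bead can still pass between it and the wall; much further out beads wedge there and twist the wand in the grip.
- bead0: Chunky barrel-shaped light wood bead, 24 mm diameter, 18 mm tall, 14 g, polished (slides easily), loose in the bowl. Origin = centre of its flat underside. The six beads start upright on the bowl's floor in a ring about 48 mm from the bowl's centre, the middle of the bowl being clear.
- bead1: Chunky barrel-shaped dark wood bead, 24 mm diameter, 18 mm tall, 14 g, polished (slides easily), loose in the bowl. Origin = centre of its flat underside. The six beads start upright on the bowl's floor in a ring about 48 mm from the bowl's centre, the middle of the bowl being clear.
- bead2: Chunky barrel-shaped green bead, 24 mm diameter, 18 mm tall, 14 g, polished (slides easily), loose in the bowl. Origin = centre of its flat underside. The six beads start upright on the bowl's floor in a ring about 48 mm from the bowl's centre, the middle of the bowl being clear.
- bead3: Chunky barrel-shaped light wood bead, 24 mm diameter, 18 mm tall, 14 g, polished (slides easily), loose in the bowl. Origin = centre of its flat underside. The six beads start upright on the bowl's floor in a ring about 48 mm from the bowl's centre, the middle of the bowl being clear.
- bead4: Chunky barrel-shaped dark wood bead, 24 mm diameter, 18 mm tall, 14 g, polished (slides easily), loose in the bowl. Origin = centre of its flat underside. The six beads start upright on the bowl's floor in a ring about 48 mm from the bowl's centre, the middle of the bowl being clear.
- bead5: Chunky barrel-shaped green bead, 24 mm diameter, 18 mm tall, 14 g, polished (slides easily), loose in the bowl. Origin = centre of its flat underside. The six beads start upright on the bowl's floor in a ring about 48 mm from the bowl's centre, the middle of the bowl being clear.
- stand: Dark blue round stand fixed to the table, 84 mm diameter and 18 mm tall, with an upright brass stud on top. Origin = centre of its underside on the table, z up.
- stud_foot (a point): Centre of the stud's foot on the stand's flat top, 18 mm above the table. Fully home, the wand's underside sits flat here. The cap's lip meets the balls when the underside is about 15 mm above this point; the push peaks at 10 to 15 N at about 13 mm, falls off (the click), and from about 8 mm down the balls draw the cap on. Keep pushing until the underside stops on the stand's rigid top.
- stud_top (a point): Top centre of the stud, 28 mm above the stand's top. Stud: diameter 18 mm, tapering over its top 6 mm to 11 mm. Four sprung steel balls stick out 5 mm from it, their centres 12 mm above the stand's top.
- seal: Bystander: loose wooden seal with red grip, 36 x 36 x 75 mm tall. Origin = centre of its underside.
- teacup: Bystander: loose blue ceramic cup, 72 mm wide, 55 mm tall. Origin = centre of its underside.
- lotus: Bystander: loose lotus lamp, pink petals on a dark blue 60 mm cube-like box, about 90 mm tall. Origin = centre of its underside.
There are look-alikes about, which are no part of the job. Several things have the shape of the bowl; the one meant has the colours described above.

How it is judged:
On the way, in this order (a step that is already met when the one before it is completed fails the run):
1. the held wand's foot is down among the beads in the bowl (z of wand_foot in the frame of bowl below 0.024 m and horizontal distance between wand_foot and bowl below 0.085 m and contact force between the fingers and wand above 1 N), for 0.1 s.
2. with the held wand's foot in the bowl, at least four of the six beads have shifted more than 22 mm from where they lay (all of step 1 and (distance of each of bead0, bead1, bead2, bead3 from where it was at the start of the episode above 0.022 m or distance of each of bead0, bead1, bead2, bead4 from where it was at the start of the episode above 0.022 m or distance of each of bead0, bead1, bead2, bead5 from where it was at the start of the episode above 0.022 m or distance of each of bead0, bead1, bead3, bead4 from where it was at the start of the episode above 0.022 m or distance of each of bead0, bead1, bead3, bead5 from where it was at the start of the episode above 0.022 m or distance of each of bead0, bead1, bead4, bead5 from where it was at the start of the episode above 0.022 m or distance of each of bead0, bead2, bead3, bead4 from where it was at the start of the episode above 0.022 m or distance of each of bead0, bead2, bead3, bead5 from where it was at the start of the episode above 0.022 m or distance of each of bead0, bead2, bead4, bead5 from where it was at the start of the episode above 0.022 m or distance of each of bead0, bead3, bead4, bead5 from where it was at the start of the episode above 0.022 m or distance of each of bead1, bead2, bead3, bead4 from where it was at the start of the episode above 0.022 m or distance of each of bead1, bead2, bead3, bead5 from where it was at the start of the episode above 0.022 m or distance of each of bead1, bead2, bead4, bead5 from where it was at the start of the episode above 0.022 m or distance of each of bead1, bead3, bead4, bead5 from where it was at the start of the episode above 0.022 m or distance of each of bead2, bead3, bead4, bead5 from where it was at the start of the episode above 0.022 m)), for 0.1 s.
3. the held wand is snapped fully home on the stud and pressed down with more than 3 N for a second (z of wand_foot in the frame of stud_foot between -0.004 and 0.0025 m and horizontal distance between wand_foot and stud_foot below 0.004 m and angle between wand's own z axis and vertical below 0.12 rad and contact force between wand and stand above 3 N and contact force between the fingers and wand above 1 N), for 1 s.
At the end, for the whole second after the job is handed in: Wand gripped, upright within 7 deg on the stud, underside within 2.5 mm of the stand top and 4 mm of the stud axis, pressed with over 3 N; six beads in the bowl, at least four over 22 mm from their starts; seal, cup and lotus within 20 mm of theirs (all of step 3 and horizontal distance between each of bead0, bead1, bead2, bead3, bead4, bead5 and bowl below 0.095 m and height (world z) of each of bead0, bead1, bead2, bead3, bead4, bead5 below 0.05 m and (distance of each of bead0, bead1, bead2, bead3 from where it was at the start of the episode above 0.022 m or distance of each of bead0, bead1, bead2, bead4 from where it was at the start of the episode above 0.022 m or distance of each of bead0, bead1, bead2, bead5 from where it was at the start of the episode above 0.022 m or distance of each of bead0, bead1, bead3, bead4 from where it was at the start of the episode above 0.022 m or distance of each of bead0, bead1, bead3, bead5 from where it was at the start of the episode above 0.022 m or distance of each of bead0, bead1, bead4, bead5 from where it was at the start of the episode above 0.022 m or distance of each of bead0, bead2, bead3, bead4 from where it was at the start of the episode above 0.022 m or distance of each of bead0, bead2, bead3, bead5 from where it was at the start of the episode above 0.022 m or distance of each of bead0, bead2, bead4, bead5 from where it was at the start of the episode above 0.022 m or distance of each of bead0, bead3, bead4, bead5 from where it was at the start of the episode above 0.022 m or distance of each of bead1, bead2, bead3, bead4 from where it was at the start of the episode above 0.022 m or distance of each of bead1, bead2, bead3, bead5 from where it was at the start of the episode above 0.022 m or distance of each of bead1, bead2, bead4, bead5 from where it was at the start of the episode above 0.022 m or distance of each of bead1, bead3, bead4, bead5 from where it was at the start of the episode above 0.022 m or distance of each of bead2, bead3, bead4, bead5 from where it was at the start of the episode above 0.022 m) and distance of each of seal, teacup, lotus from where it was at the start of the episode below 0.02 m); the arm keeps its last pose, push and grip.
It fails at once if a bystander is shoved or knocked over (distance of any of seal, teacup, lotus from where it was at the start of the episode above 0.02 m or angle between any of seal, teacup, lotus's own z axis and vertical above 0.4 rad).
It fails at once if the fingers touch the beads (contact force between the fingers and bead0 above 0.3 N or contact force between the fingers and bead1 above 0.3 N or contact force between the fingers and bead2 above 0.3 N or contact force between the fingers and bead3 above 0.3 N or contact force between the fingers and bead4 above 0.3 N or contact force between the fingers and bead5 above 0.3 N).
It also fails if it takes over 69 s, if anything falls off the work surface, if the arm or the gripper's body presses on something with over 40 N, if the wrist force passes 120 N, or if a joint passes its speed limit or range.

## Working session

There is one attempt and no reset: what is moved stays moved. The work goes in short steps, each a Python script; the robot and the scene stay as the last script left them, time stands still between calls to the robot, and variables do not carry over. Pictures are saved under pics/ and viewed, and the job is handed in when it is done.

```bash
ls; mkdir -p pics; python3 - <<'E'
from bench import *
import cv2,numpy as np
for n in("scene","top"):
    c=capture(n); cv2.imwrite(f"pics/{n}0.png",c["image"]); np.savez(f"{n}0.npz",**c)
    print(n,c["intrinsics"].tolist(),c["k1"],c["R"].tolist(),c["t"])
    for q in("wand","bowl","stand","seal","teacup","lotus","bead0","stud_top"):
        print(q,[(round(d["conf"],2),np.round(d["xy"]).tolist()) for d in spot_in(n,q)][:8])
print(current_clock(),current_force(),current_orientation(),current_finger_gap())
E
```

```text
pics
scene [[446.85459478153405, 0.0, 315.2829386053319], [0.0, 446.85459478153405, 200.21597114843405], [0.0, 0.0, 1.0]] -0.009203740899255214 [[0.4111911325561754, 0.911520256962149, -0.00725766180169017], [0.763563836555836, -0.34877423565092686, -0.5434397851190546], [-0.49788765802267293, 0.21791593262946538, -0.8394167774680988]] [-0.23286967 -0.36261236  1.2936232 ]
wand [(0.86, [214.0, 262.0])]
bowl [(0.95, [314.0, 202.0]), (0.92, [373.0, 105.0]), (0.55, [329.0, 193.0]), (0.44, [217.0, 265.0])]
stand []
seal [(0.66, [242.0, 341.0])]
teacup [(0.72, [363.0, 313.0])]
lotus [(0.73, [433.0, 246.0])]
bead0 [(0.62, [292.0, 202.0]), (0.51, [332.0, 190.0]), (0.5, [309.0, 186.0]), (0.4, [295.0, 214.0])]
stud_top [(0.6, [417.0, 183.0]), (0.23, [240.0, 340.0])]
top [[369.70898278617375, 0.0, 315.174931866645], [0.0, 369.70898278617375, 208.95306513129128], [0.0, 0.0, 1.0]] -0.06133658286398005 [[-0.14876030915387717, -0.9888654866646711, -0.003926793079115135], [-0.9671791220162794, 0.1463228343589707, -0.20773582762965107], [0.20599736977996053, -0.0271049336579253, -0.9781770832600494]] [0.07082376 0.55679548 0.97045239]
wand [(0.72, [393.0, 193.0]), (0.28, [219.0, 232.0])]
bowl [(0.95, [222.0, 321.0]), (0.62, [420.0, 253.0]), (0.61, [312.0, 233.0])]
stand []
seal [(0.67, [295.0, 225.0]), (0.54, [379.0, 146.0])]
teacup [(0.79, [300.0, 135.0]), (0.46, [216.0, 233.0])]
lotus [(0.64, [237.0, 164.0])]
bead0 [(0.59, [294.0, 225.0]), (0.53, [306.0, 248.0]), (0.44, [320.0, 241.0]), (0.4, [324.0, 227.0])]
stud_top [(0.84, [221.0, 230.0])]
0.9 [-0.56889993 -0.22686218 -0.32388002] [ 8.15902152e-01  5.78190000e-01 -3.12472304e-05  1.61850035e-05] 0.08781740253791341
```

View pics/scene0.png

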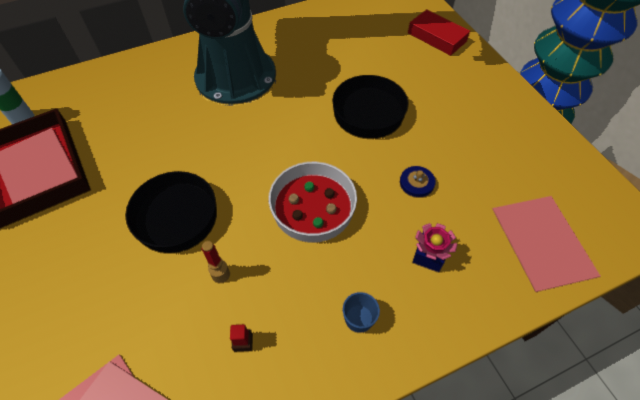

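View pics/top0.png

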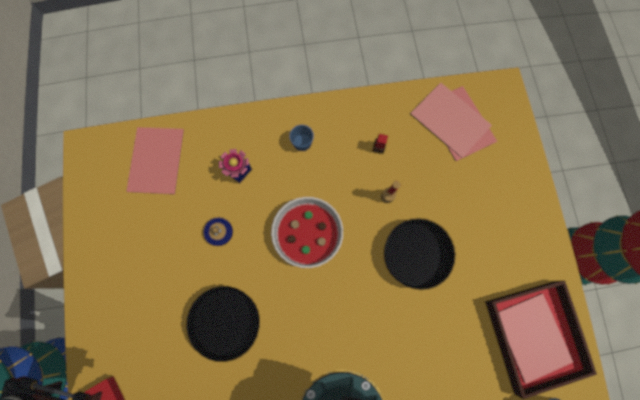

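The first pictures show these candidates:
- **Bowl:** the white one with the red floor is at scene (314,202) and top (308,232). The two black bowls at scene (171,212) and (370,105) are look-alikes.
- **Wand:** there is one, at scene (214,262) and top (391,193). The red-gripped seal at scene (240,340) is the other red thing that could be mistaken for it.
- **Stand:** scene (417,181), top (218,231).

Next I'll take close crops and localise each item.

```bash
cat > h.py <<'E'
import numpy as np,cv2
def load(n,i=0):
    return dict(np.load(f"{n}{i}.npz"))
def rays(c,px):
    px=np.asarray(px,float).reshape(-1,1,2)
    u=cv2.undistortPoints(px,c["intrinsics"],np.array([float(c["k1"]),0,0,0.]),None,None,(3,50,1e-12)).reshape(-1,2)
    return np.c_[u,np.ones(len(u))]
def cloud(c):
    v,u=np.mgrid[0:400,0:640]
    r=rays(c,np.c_[u.ravel(),v.ravel()])
    P=(r*c["range_z"].reshape(-1,1)-c["t"])@c["R"]
    return P.reshape(400,640,3)
def onplane(c,px,z):
    d=rays(c,px)@c["R"]; o=-c["R"].T@c["t"]
    return o+d*((z-o[2])/d[:,2])[:,None]
def proj(c,X):
    X=np.atleast_2d(np.asarray(X,float))
    return cv2.projectPoints(X@c["R"].T+c["t"],np.zeros(3),np.zeros(3),c["intrinsics"],np.array([float(c["k1"]),0,0,0.]))[0].reshape(-1,2)
def circ(P):
    A=np.c_[2*P[:,:2],np.ones(len(P))];s=np.linalg.lstsq(A,(P[:,:2]**2).sum(1),rcond=None)[0]
    return s[:2],np.sqrt(s[2]+s[:2]@s[:2])
E
python3 - <<'E'
from h import *
ims=[]
for n,b in(("scene",[(190,225,60,60),(390,155,60,60),(265,155,100,90)]),("top",[(365,165,60,60),(190,205,60,60),(265,190,90,85)])):
    c=load(n);P=cloud(c)
    row=[cv2.resize(c["image"][y:y+h,x:x+w],(260,260),interpolation=cv2.INTER_CUBIC) for x,y,w,h in b]
    ims.append(np.hstack(row))
    t=P[300:380,300:400].reshape(-1,3) if n=="scene" else P[280:300,300:380].reshape(-1,3)
    # table points
    print(n,"table z",np.median(t[:,2]))
    wp=[(214,262)] if n=="scene" else [(391,193)]
    for lab,box in zip(("wand","stand","bowl"),b):
        x,y,w,h=box;Q=P[y:y+h,x:x+w].reshape(-1,3);Q=Q[np.isfinite(Q).all(1)]
        H=Q[Q[:,2]>0.012]
        print(lab,len(H),"zmax",H[:,2].max())
        for lo in np.arange(0.01,0.15,0.01):
            S=H[(H[:,2]>=lo)&(H[:,2]<lo+.01)]
            if len(S)>3: print("  %.2f n=%d"%(lo,len(S)),np.round(S.mean(0),4),np.round(np.ptp(S[:,:2],0),3))
    
    x,y,w,h=b[2];Q=P[y:y+h,x:x+w].reshape(-1,3);S=Q[(Q[:,2]>.040)&(Q[:,2]<.05)];print("rim",circ(S))
cv2.imwrite("pics/crops0.png",np.vstack(ims))
E
```

```text
Traceback (most recent call last):
  File "h.py", line 10, in cloud
    r=rays(c,np.c_[u.ravel(),v.ravel()])
  File "h.py", line 6, in rays
    u=cv2.undistortPoints(px,c["intrinsics"],np.array([float(c["k1"]),0,0,0.]),None,None,(3,50,1e-12)).reshape(-1,2)
      ~~~~~~~~~~~~~~~~~~~^^^^^^^^^^^^^^^^^^^^^^^^^^^^^^^^^^^^^^^^^^^^^^^^^^^^^^^^^^^^^^^^^^^^^^^^^^^^^
cv2.error: OpenCV(4.12.0) /io/opencv/modules/calib3d/src/undistort.dispatch.cpp:393: error: (-215:Assertion failed) CV_IS_MAT(matP) && matP->rows == 3 && (matP->cols == 3 || matP->cols == 4) in function 'cvUndistortPointsInternal'
```

```bash
sed -i 's/u=cv2.undistortPoints(.*/u=cv2.undistortPointsIter(px,c["intrinsics"],np.array([float(c["k1"]),0,0,0.]),np.eye(3),np.eye(3),(3,50,1e-12)).reshape(-1,2)/' h.py
python3 - <<'E'
from h import *
ims=[]
for n,b in(("scene",[(190,225,60,60),(390,155,60,60),(265,155,100,90)]),("top",[(365,165,60,60),(190,205,60,60),(265,190,90,85)])):
    c=load(n);P=cloud(c)
    row=[cv2.resize(c["image"][y:y+h,x:x+w],(260,260),interpolation=cv2.INTER_CUBIC) for x,y,w,h in b]
    ims.append(np.hstack(row))
    t=P[300:380,300:350].reshape(-1,3) if n=="scene" else P[280:300,300:380].reshape(-1,3)
    print(n,"table z",np.median(t[:,2]))
    for lab,box in zip(("wand","stand","bowl"),b):
        x,y,w,h=box;Q=P[y:y+h,x:x+w].reshape(-1,3);Q=Q[np.isfinite(Q).all(1)]
        H=Q[Q[:,2]>0.012]
        print(lab,len(H),"zmax",H[:,2].max())
        for lo in np.arange(0.01,0.15,0.01):
            S=H[(H[:,2]>=lo)&(H[:,2]<lo+.01)]
            if len(S)>3: print("  %.2f n=%d"%(lo,len(S)),np.round(S.mean(0),4),np.round(np.ptp(S[:,:2],axis=0),3))
    x,y,w,h=b[2];Q=P[y:y+h,x:x+w].reshape(-1,3);S=Q[(Q[:,2]>.040)&(Q[:,2]<.05)];print("rim",circ(S))
cv2.imwrite("pics/crops0.png",np.vstack(ims))
E
```

```text
scene table z 0.0011268708527679134
wand 858 zmax 0.8871409515295089
  0.01 n=76 [ 0.5292 -0.2348  0.0159] [0.151 0.06 ]
  0.02 n=89 [ 0.5369 -0.2332  0.025 ] [0.133 0.056]
  0.03 n=205 [ 0.5639 -0.2301  0.0364] [0.126 0.055]
  0.04 n=92 [ 0.5185 -0.236   0.0437] [0.124 0.051]
  0.06 n=74 [ 0.5876 -0.228   0.0657] [0.021 0.029]
  0.07 n=30 [ 0.5864 -0.2275  0.0752] [0.014 0.024]
  0.08 n=31 [ 0.5866 -0.2289  0.0855] [0.014 0.025]
  0.09 n=31 [ 0.5855 -0.2278  0.0949] [0.014 0.024]
  0.10 n=32 [ 0.5861 -0.2287  0.1049] [0.015 0.024]
  0.11 n=33 [ 0.5859 -0.226   0.1143] [0.014 0.025]
  0.12 n=36 [ 0.5863 -0.2276  0.1253] [0.014 0.024]
  0.13 n=102 [ 0.5817 -0.2281  0.1368] [0.022 0.023]
  0.14 n=4 [ 0.5757 -0.2303  0.1407] [0.003 0.009]
stand 832 zmax 0.8871409515295089
  0.01 n=498 [0.5531 0.272  0.0181] [0.084 0.084]
  0.02 n=248 [0.5517 0.2745 0.0213] [0.079 0.08 ]
  0.03 n=39 [0.5539 0.2725 0.0345] [0.025 0.026]
  0.04 n=40 [0.5514 0.2738 0.0452] [0.016 0.015]
bowl 2375 zmax 0.8871409515295089
  0.01 n=434 [0.4935 0.0262 0.0161] [0.189 0.187]
  0.02 n=789 [0.498  0.0246 0.0247] [0
[... 753 characters left out ...]
.01  0.009]
  0.12 n=10 [ 0.5718 -0.2218  0.1252] [0.014 0.012]
  0.13 n=52 [ 0.5767 -0.2276  0.1366] [0.02  0.024]
stand 688 zmax 1.0652187732402363
  0.01 n=438 [0.5465 0.2724 0.0178] [0.083 0.084]
  0.02 n=175 [0.5502 0.2743 0.0213] [0.078 0.082]
  0.03 n=23 [0.5472 0.2715 0.0346] [0.026 0.025]
  0.04 n=29 [0.5481 0.2731 0.0451] [0.014 0.016]
bowl 1287 zmax 1.0652187732402363
  0.01 n=194 [0.5256 0.0137 0.0156] [0.183 0.182]
  0.02 n=451 [0.5173 0.0178 0.0246] [0.184 0.185]
  0.03 n=150 [0.5375 0.0213 0.0349] [0.188 0.188]
  0.04 n=461 [0.5074 0.0187 0.0453] [0.198 0.198]
  0.05 n=5 [0.4922 0.0351 0.0505] [0.193 0.145]
rim (array([0.50521399, 0.01769103]), np.float64(0.09636470075459318))
```

View pics/crops0.png

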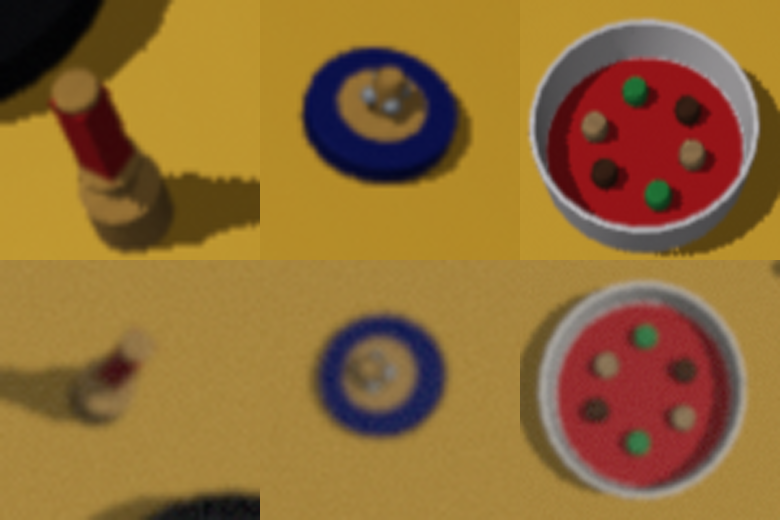

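The crops confirm the choice: a brass cap with a red handle, a blue stand with a brass stud, and a white bowl with six beads. Now I'll fit the handle's yaw and centre, and the stand and stud centres.

```bash
python3 - <<'E'
from h import *
from scipy.optimize import least_squares
allP={}
for n,bw,bs in(("scene",(190,225,60,60),(390,155,60,60)),("top",(365,165,60,60),(190,205,60,60))):
    c=load(n);P=cloud(c);x,y,w,h=bw
    Q=P[y:y+h,x:x+w].reshape(-1,3)
    near=np.hypot(Q[:,0]-.58,Q[:,1]+.228)<.03
    H=Q[near&(Q[:,2]>.07)&(Q[:,2]<.128)]
    cam=-c["R"].T@c["t"]
    print(n,"H",len(H)); 
    if n=="scene":
      best=[]
      for th in np.linspace(0,np.pi/2,19)[:-1]:
        def f(p):
            a=p[2];d=H[:,:2]-p[:2];R=np.array([[np.cos(a),np.sin(a)],[-np.sin(a),np.cos(a)]]);e=np.abs(d@R.T)-.009
            o=np.maximum(e,0);return np.hypot(*o.T)+np.minimum(e.max(1),0)
        s=least_squares(f,[.578,-.228,th],loss="soft_l1",f_scale=.001);best.append((s.cost,np.round(s.x,4).tolist(),np.degrees(s.x[2])%90))
      best.sort();print(best[:6])
    T=Q[near&(Q[:,2]>.133)&(Q[:,2]<.142)];print("button",T.mean(0),circ(T),(T.max(0)+T.min(0))/2)
    C=Q[near&(Q[:,2]>.008)&(Q[:,2]<.034)]
    s=least_squares(lambda p:np.hypot(*(C[:,:2]-p).T)-.02,[.58,-.228],loss="soft_l1",f_scale=.001);print("cap",s.x,len(C))
    x,y,w,h=bs;Q=P[y:y+h,x:x+w].reshape(-1,3);r=np.hypot(Q[:,0]-.55,Q[:,1]-.273)
    D=Q[(r<.055)&(Q[:,2]>.014)&(Q[:,2]<.024)];print("disc mid",(D.max(0)+D.min(0))/2,np.median(D[:,2]))
    # convex hull circle of disc
    hp=D[cv2.convexHull(D[:,:2].astype(np.float32),returnPoints=False)[:,0]];print("disc hull",circ(hp))
    S=Q[(r<.03)&(Q[:,2]>.042)&(Q[:,2]<.05)];print("stud top",(S.max(0)+S.min(0))/2,S.mean(0),len(S))
    # blue mask plane
    hsv=cv2.cvtColor(c["image"],cv2.COLOR_BGR2HSV)
E
```

```text
scene H 187
[(np.float64(2.590688719409707e-05), [0.5796, -0.2282, 2.2183], np.float64(37.09973756610262)), (np.float64(2.5906887194124287e-05), [0.5796, -0.2282, 0.6475], np.float64(37.09973440561445)), (np.float64(2.590688719413585e-05), [0.5796, -0.2282, 0.6475], np.float64(37.09973350590669)), (np.float64(2.590688719416171e-05), [0.5796, -0.2282, 0.6475], np.float64(37.09974836680649)), (np.float64(2.5906887194168316e-05), [0.5796, -0.2282, 2.2183], np.float64(37.09974872691356)), (np.float64(2.590688719418053e-05), [0.5796, -0.2282, 0.6475], np.float64(37.09974938876831))]
button [ 0.58093128 -0.22835122  0.13763346] (array([ 0.58049527, -0.22834178]), np.float64(0.007603838839092345)) [ 0.58010815 -0.2284799   0.13740894]
cap [ 0.57935858 -0.22815768] 108
disc mid [0.54999489 0.27496264 0.01891099] 0.019223616055246032
disc hull (array([0.54973855, 0.27543492]), np.float64(0.042022044285402696))
stud top [0.55036652 0.2747789  0.04591927] [0.55149727 0.27424396 0.0460026 ] 34
top H 42
button [ 0.57714067 -0.22778809  0.13706981] (array([ 0.57706366, -0.22771845]), np.float64(0.007456580955129925)) [ 0.57712885 -0.22694299  0.13743065]
cap [ 0.58003423 -0.23175231] 31
disc mid [0.54848574 0.27401254 0.01885179] 0.018833675139847544
disc hull (array([0.54854575, 0.27383935]), np.float64(0.04168658569668235))
stud top [0.54772042 0.27446198 0.0460139 ] [0.54806841 0.27323007 0.04575409] 25
```

```bash
cat >> h.py <<'E'
def q(a): return [float(np.cos(a/2)),float(np.sin(a/2)),0.,0.]
W=np.array([.579,-.228]);B=np.array([.506,.019]);S=np.array([.5492,.2745])
E
python3 - <<'E'
from h import *
from bench import *
for k in range(-2,3):
    a=np.radians(37.1+90*k)
    print(37.1+90*k,[None if (j:=inverse_kinematics([*p,z],q(a))) is None else np.round(j,2).tolist() for p,z in((W,.22),(W,.073),(B,.084),(S,.09))])
a=np.radians(37.1)
cands=[(abs(inverse_kinematics([*W,.2],q(np.radians(37.1+90*k)))[5]),k) for k in range(-2,3) if inverse_kinematics([*W,.2],q(np.radians(37.1+90*k))) is not None]
print(cands)
E
```

```text
-142.9 [[-0.49, 0.39, 1.46, -0.0, 1.29, 2.01], [-0.49, 0.55, 1.61, -0.0, 0.98, 2.01], [-0.1, 0.4, 1.86, -0.0, 0.88, 2.4], [0.35, 0.52, 1.61, -0.0, 1.01, 2.85]]
-52.9 [[-0.49, 0.39, 1.46, -0.0, 1.29, 0.44], [-0.49, 0.55, 1.61, -0.0, 0.98, 0.44], [-0.1, 0.4, 1.86, -0.0, 0.88, 0.82], [0.35, 0.52, 1.61, -0.0, 1.01, 1.27]]
37.1 [[-0.49, 0.39, 1.46, -0.0, 1.29, -1.13], [-0.49, 0.55, 1.61, -0.0, 0.98, -1.13], [-0.1, 0.4, 1.86, -0.0, 0.88, -0.75], [0.35, 0.52, 1.61, -0.0, 1.01, -0.3]]
127.1 [[-0.49, 0.39, 1.46, -0.0, 1.29, -2.7], [-0.49, 0.55, 1.61, -0.0, 0.98, -2.7], [-0.1, 0.4, 1.86, -0.0, 0.88, -2.32], [0.35, 0.52, 1.61, -0.0, 1.01, -1.87]]
217.1 [[-0.49, 0.39, 1.46, -0.0, 1.29, 2.01], [-0.49, 0.55, 1.61, -0.0, 0.98, 2.01], [-0.1, 0.4, 1.86, -0.0, 0.88, 2.4], [0.35, 0.52, 1.61, -0.0, 1.01, 2.85]]
[(np.float64(2.007990190854179), -2), (np.float64(0.43719386405928207), -1), (np.float64(1.1336024627356145), 0), (np.float64(2.704398789530511), 1), (np.float64(2.007990190854178), 2)]
```

```bash
python3 - <<'E'
from h import *
from bench import *
Q=q(np.radians(37.1))
move_ptp([*W,.20],Q)
print(current_clock(),current_force())
r=servo_line([*W,.073],rate=.15,contact_N=4); print("contact",r,current_position())
c=capture("scene");cv2.imwrite("pics/s1.png",cv2.resize(c["image"][180:320,130:330],(800,560)))
c=capture("top");cv2.imwrite("pics/t1.png",cv2.resize(c["image"][120:260,300:500],(800,560)))
if not r:
    move_gripper(.0); sleep(.1)
    print("gap",current_finger_gap(),current_position(),current_force(),current_torque())
print(current_clock())
E
```

```text
3.9833 [0.31095897 1.00802632 0.77667132]
contact False [ 0.57971886 -0.2283293   0.07379892]
gap 0.017765969153530237 [ 0.57884711 -0.22790364  0.0728376 ] [ 0.22156462  0.2008594  -1.7316285 ] [-0.05480784  0.02844417 -0.02815097]
6.2583
```

View pics/s1.png

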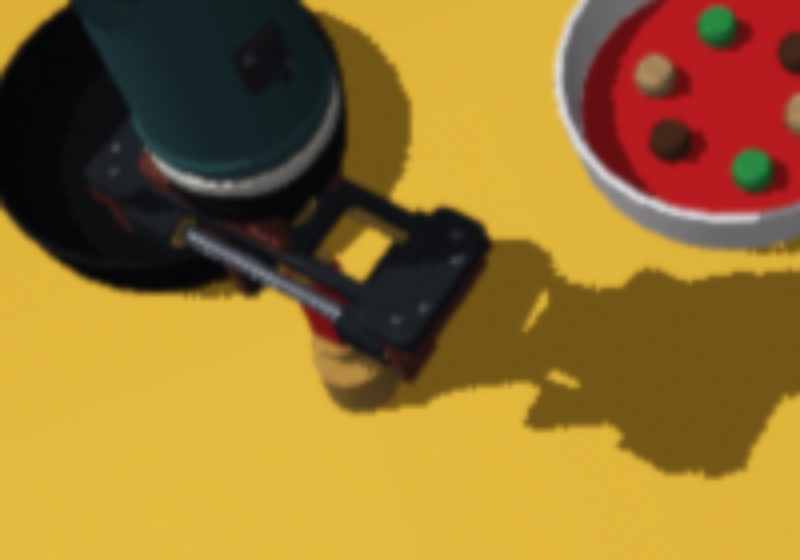

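The picture shows the fingers around the red handle, with the cap standing at about crop (345,370). The 17.8 mm gap means it's gripped by the flats. Next I lift it and carry it over the bowl.

```bash
python3 - <<'E'
from h import *
from bench import *
servo_line([*W,.16],rate=.15)
print(current_force(),current_finger_gap())
servo_line([*B,.16],rate=.2)
c=capture("scene");np.savez("scene2.npz",**c);cv2.imwrite("pics/s2.png",cv2.resize(c["image"][100:260,220:420],(750,600)))
c=capture("top");np.savez("top2.npz",**c);cv2.imwrite("pics/t2.png",cv2.resize(c["image"][160:300,220:400],(771,600)))
print(current_clock(),current_position(),current_force())
E
```

```text
[-0.78012398  0.04138747 -1.70730833] 0.018128300927026393
8.5333 [0.50640244 0.01819154 0.15996156] [ 0.4933889   0.80875439 -1.49342462]
```

View pics/s2.png

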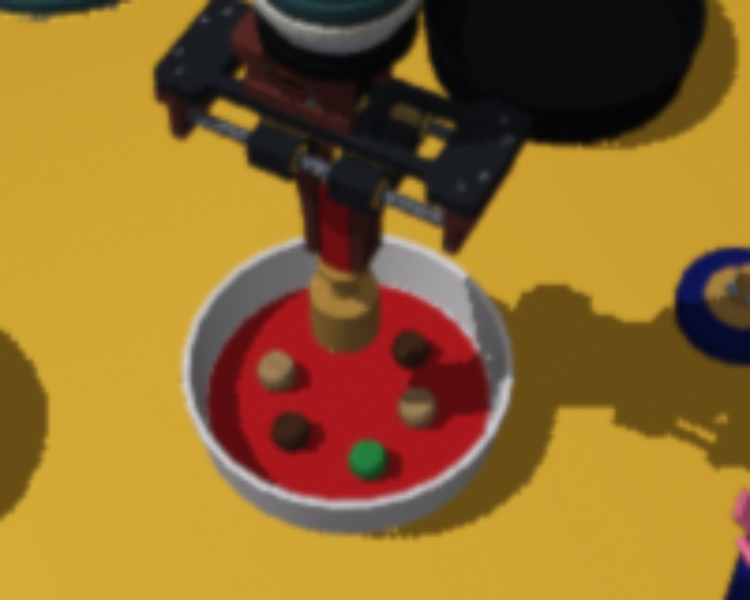

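View pics/t2.png

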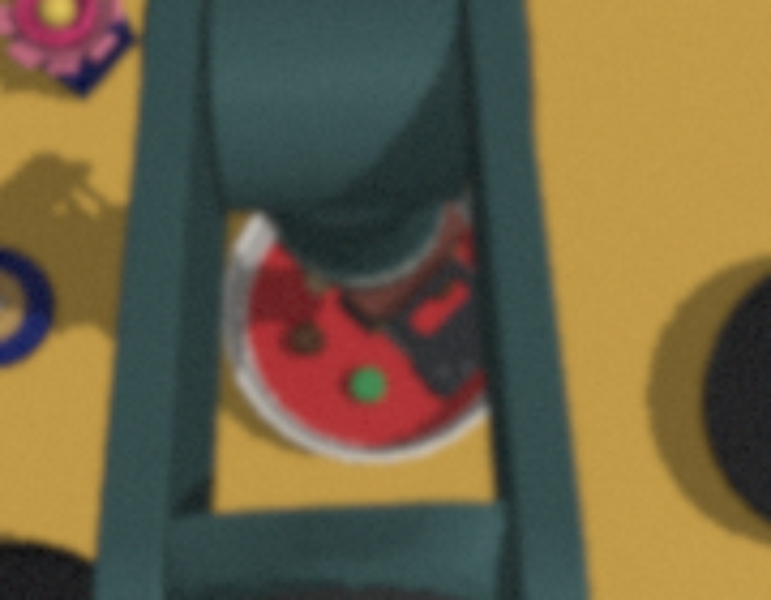

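The wand hangs upright over the bowl's clear middle, with its cap at crop (345,305) in the scene view. I'll lower it and stir, watching the forces.

```bash
python3 - <<'E'
from h import *
from bench import *
z=.0835
r=servo_line([*B,z],rate=.12,contact_N=5); print("contact",r,current_position(),current_force())
if not r:
    t0=current_clock()
    for i in range(0,16):
        a=np.radians(15+30*i); R=min(.040,.02+.010*i)
        servo_line([B[0]+R*np.cos(a),B[1]+R*np.sin(a),z],rate=.10)
        f=current_force();print(i,round(current_clock()-t0,2),np.round(f,1),round(current_finger_gap(),4))
        if np.linalg.norm(f)>25: print("stop");break
    c=capture("scene");np.savez("scene3.npz",**c);cv2.imwrite("pics/s3.png",cv2.resize(c["image"][100:260,220:420],(750,600)))
print(current_clock())
E
```

```text
contact False [0.50650858 0.01886085 0.08384626] [-0.20049072 -0.27034698 -1.24558088]
0 0.35 [-0.   0.2 -1. ] 0.0178
1 0.66 [ 0.8  0.  -1.2] 0.018
2 1.02 [ 1.3 -1.1 -0.5] 0.0176
3 1.38 [ 1.4  0.7 -1.9] 0.0181
4 1.73 [-0.1 -0.3 -1.6] 0.018
5 2.09 [-0.7 -0.5 -1.6] 0.0178
6 2.45 [ 0.6 -0.6 -1.3] 0.0179
7 2.81 [-0.1 -0.3 -1.1] 0.0179
8 3.17 [-0.3 -0.6 -0.9] 0.0178
9 3.52 [-0.4 -0.4 -2.3] 0.0174
10 3.88 [-0.1  0.3 -0.8] 0.0179
11 4.24 [-1.  -0.2 -1.4] 0.0179
12 4.6 [ 0.6 -0.2 -1.7] 0.018
13 4.96 [-0.7 -0.8 -0.6] 0.0179
14 5.32 [ 0.2 -0.4 -1.5] 0.0175
15 5.67 [-1.  -0.5 -1.6] 0.0179
15.0417
```

View pics/s3.png

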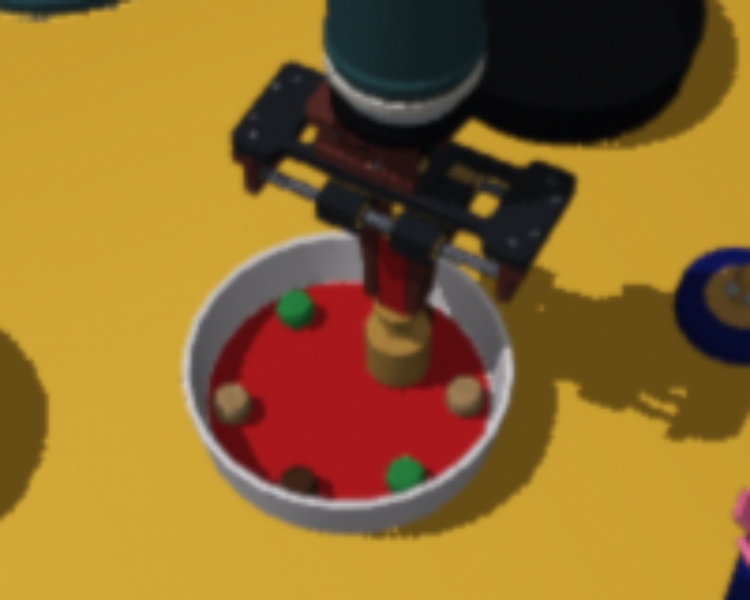

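Beads have been swept towards the wall. They show at crop (295,308), (232,403), (298,480), (405,475) and (465,395), and one is hidden behind the wand. I'll measure how far each has moved before lifting.

```bash
cat > meas.py <<'E'
from h import *
import h
def beads(c):
    # non-red, within floor disc, height 0.012..0.028 from depth
    P=cloud(c);r=np.hypot(P[...,0]-h.B[0],P[...,1]-h.B[1])
    im=c["image"].astype(int);red=(im[...,2]>110)&(im[...,1]<60)
    m=((r<.092)&(P[...,2]>.0205)&(P[...,2]<.029)&~red).astype(np.uint8)
    n,l,s,ce=cv2.connectedComponentsWithStats(m,connectivity=4);out=[]
    for i in range(1,n):
        if s[i,4]>=8:
            M=l==i;out.append((np.round(P[M][:,:2].mean(0)-h.B,3).tolist(),int(s[i,4]),np.round(ce[i]).tolist(),np.median(c["image"][M],0).astype(int).tolist()))
    return out
E
python3 - <<'E'
from meas import *
for n in("scene0","top0","scene3"):
    print(n)
    for o in beads(load(n[:-1],n[-1])): print(o)
E
```

```text
scene0
([-0.089, -0.02], 8, [289.0, 177.0], [87, 85, 87])
([-0.07, -0.055], 35, [278.0, 187.0], [79, 78, 79])
([-0.045, 0.012], 58, [309.0, 186.0], [49, 103, 30])
([-0.008, 0.048], 66, [329.0, 192.0], [18, 27, 52])
([-0.028, -0.034], 62, [293.0, 198.0], [70, 102, 132])
([0.032, 0.034], 61, [331.0, 208.0], [69, 102, 129])
([0.016, -0.043], 71, [297.0, 214.0], [19, 28, 52])
([0.053, -0.009], 71, [318.0, 222.0], [50, 105, 31])
top0
([0.051, -0.011], 42, [308.0, 214.0], [64, 104, 61])
([0.048, 0.077], 8, [278.0, 220.0], [136, 139, 143])
([0.029, 0.031], 49, [295.0, 223.0], [78, 103, 135])
([0.012, -0.045], 45, [322.0, 225.0], [34, 43, 72])
([-0.012, 0.047], 43, [291.0, 238.0], [36, 44, 71])
([-0.031, -0.037], 51, [321.0, 241.0], [77, 102, 137])
([-0.047, 0.011], 48, [306.0, 249.0], [64, 106, 64])
scene3
([-0.084, -0.034], 11, [285.0, 180.0], [97, 95, 97])
([-0.067, -0.005], 61, [298.0, 181.0], [58, 120, 36])
([-0.03, 0.07], 9, [334.0, 182.0], [19, 30, 47])
([-0.062, -0.064], 31, [276.0, 191.0], [87, 86, 87])
([0.008, 0.034], 21, [327.0, 199.0], [28, 58, 77])
([0.037, 0.063], 66, [344.0, 205.0], [79, 116, 146])
([-0.017, -0.069], 66, [281.0, 207.0], [75, 110, 140])
([0.073, 0.006], 70, [328.0, 226.0], [58, 121, 36])
([0.052, -0.053], 64, [300.0, 228.0], [23, 35, 61])
```

Every bead has already moved 25–37 mm. I'll do one more full turn so that it's stirred round and round, then check again.

```bash
python3 - <<'E'
from meas import *
from bench import *
z=.0835
for i in range(16,29):
    a=np.radians(15+30*i); R=.042
    servo_line([B[0]+R*np.cos(a),B[1]+R*np.sin(a),z],rate=.10)
    f=current_force()
    if np.linalg.norm(f)>20: print("stop",i,f);break
servo_line([*B,z],rate=.12)
servo_line([*B,.165],rate=.15)
Q=current_orientation()
print(current_clock(),current_finger_gap(),current_force())
servo_line([*S,.165],rate=.2)
for n in("scene","top"):
    c=capture(n);np.savez(n+"4.npz",**c)
    for o in beads(c):print(o)
    cv2.imwrite(f"pics/{n}4.png",c["image"])
print(current_clock(),current_position(),current_force())
E
```

```text
21.0 0.017870701384689824 [-1.27211606  0.23973836 -1.37820493]
([-0.083, 0.037], 8, [312.0, 170.0], [119, 117, 119])
([-0.089, -0.02], 11, [289.0, 176.0], [95, 93, 94])
([-0.068, -0.007], 60, [297.0, 181.0], [55, 114, 34])
([-0.034, 0.062], 59, [330.0, 182.0], [21, 33, 57])
([-0.071, -0.056], 22, [278.0, 187.0], [86, 84, 85])
([-0.043, -0.079], 14, [273.0, 200.0], [76, 74, 76])
([0.037, 0.065], 68, [345.0, 204.0], [74, 108, 140])
([-0.017, -0.07], 68, [281.0, 207.0], [66, 97, 128])
([0.075, 0.008], 66, [329.0, 226.0], [56, 118, 38])
([0.053, -0.054], 59, [300.0, 229.0], [22, 33, 59])
([0.073, 0.006], 48, [301.0, 207.0], [77, 124, 72])
([0.051, -0.058], 47, [324.0, 211.0], [41, 53, 79])
([0.035, 0.064], 46, [283.0, 223.0], [90, 119, 153])
([-0.02, -0.073], 47, [334.0, 235.0], [83, 110, 135])
([-0.037, 0.062], 41, [287.0, 248.0], [39, 49, 80])
([-0.072, -0.009], 46, [314.0, 256.0], [75, 123, 69])
22.5417 [0.5490778  0.2734288  0.16502708] [-0.62457163 -0.55500982 -1.76993072]
```

View pics/scene4.png

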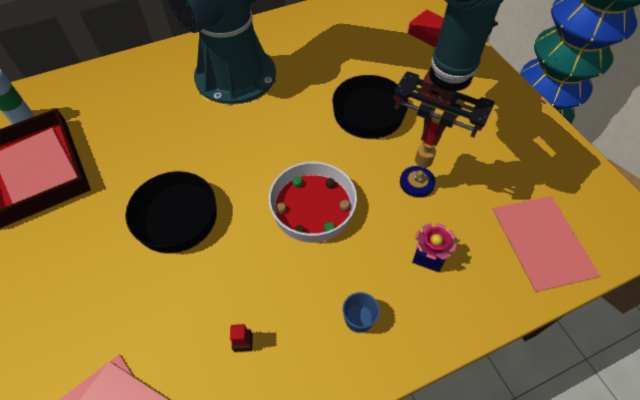

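View pics/top4.png

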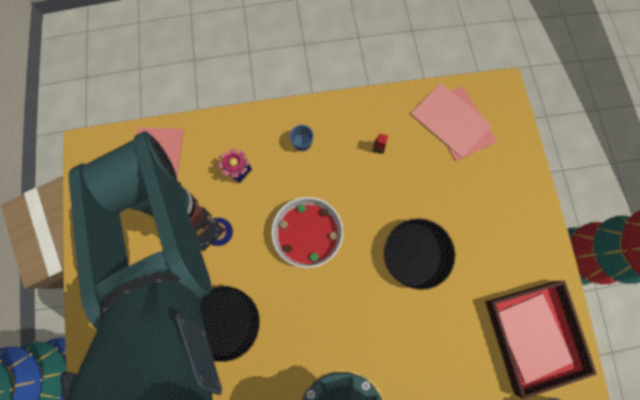

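All six beads are in the bowl, 25 mm or more from their starts in both views. The wand hangs over the stand at scene (426,155) with the stud at (417,178), and the bystanders haven't moved. Before descending I'll compare the cap and stud positions within each camera, so the calibration bias cancels.

```bash
python3 - <<'E'
from h import *
from scipy.optimize import least_squares
c=load("scene",4);P=cloud(c)
Q=P.reshape(-1,3);near=np.hypot(Q[:,0]-S[0],Q[:,1]-S[1])<.035
fz=.165-.0728
for lo in np.arange(.08,.2,.01):
    T=Q[near&(Q[:,2]>=lo)&(Q[:,2]<lo+.01)]
    if len(T)>3: print("%.2f"%lo,len(T),np.round(T.mean(0),4),np.round(np.ptp(T[:,:2],axis=0),3))
def cyl(lo,hi,r):
    T=Q[near&(Q[:,2]>lo)&(Q[:,2]<hi)];f=least_squares(lambda p:np.hypot(*(T[:,:2]-p).T)-r,S,loss="soft_l1",f_scale=.001);return np.round(f.x,4),len(T)
print("cap",cyl(fz+.006,fz+.032,.02),"low",cyl(fz+.004,fz+.018,.02),"hi",cyl(fz+.018,fz+.033,.02))
print("collar edge",cyl(fz+.059,fz+.064,.015))
for n,i in(("scene",0),("top",0),("scene",4)):
    c=load(n,i);Q=cloud(c).reshape(-1,3);r=np.hypot(Q[:,0]-S[0],Q[:,1]-S[1])
    T=Q[(r<.02)&(Q[:,2]>.034)&(Q[:,2]<.0405)]
    f=least_squares(lambda p:np.hypot(*(T[:,:2]-p).T)-.009,S,loss="soft_l1",f_scale=.001);print(n,i,"stud side",f.x,len(T))
    D=Q[(r<.055)&(Q[:,2]>.0145)&(Q[:,2]<.022)]
    hp=D[cv2.convexHull(D[:,:2].astype(np.float32),returnPoints=False)[:,0]];print(" disc hull",circ(hp))
E
```

```text
0.09 30 [0.5599 0.2621 0.0969] [0.032 0.031]
0.10 53 [0.5618 0.263  0.1048] [0.03  0.031]
0.11 53 [0.5617 0.2631 0.1149] [0.029 0.031]
0.12 102 [0.5569 0.2665 0.1267] [0.042 0.037]
0.13 102 [0.5554 0.2703 0.1321] [0.038 0.038]
0.14 11 [0.5555 0.2687 0.1422] [0.008 0.009]
0.15 51 [0.5564 0.2663 0.157 ] [0.023 0.02 ]
0.16 37 [0.5564 0.2671 0.1656] [0.024 0.02 ]
0.17 62 [0.5569 0.2678 0.1751] [0.029 0.037]
0.18 62 [0.5561 0.2664 0.185 ] [0.031 0.028]
0.19 59 [0.5567 0.2669 0.1949] [0.03  0.022]
cap (array([0.5501, 0.2742]), 140) low (array([0.5502, 0.2741]), 76) hi (array([0.55  , 0.2742]), 82)
collar edge (array([0.5498, 0.2753]), 15)
scene 0 stud side [0.54929715 0.27571241] 24
 disc hull (array([0.54971219, 0.27543618]), np.float64(0.04200819061191728))
top 0 stud side [0.54916001 0.27387535] 15
 disc hull (array([0.54850329, 0.27380097]), np.float64(0.04165694691710015))
scene 4 stud side [0.54968754 0.27609477] 28
 disc hull (array([0.55004001, 0.2751131 ]), np.float64(0.04151020180611129))
```

```bash
python3 - <<'E'
from h import *
from bench import *
S2=np.array([.5489,.2753])
servo_line([*S2,.125],rate=.12)
print(current_position(),np.round(current_force(),1))
r=servo_line([*S2,.107],rate=.04,contact_N=6)
print(r,current_position(),np.round(current_force(),1),current_clock())
if not r:
    for z in np.arange(.105,.0895,-.002):
        servo_line([*S2,z],rate=.03); f=current_force()
        print(round(z,4),np.round(current_position(),4),np.round(f,1),np.round(current_torque(),2),round(current_finger_gap(),4))
        if f[2]>30 or np.hypot(f[0],f[1])>15: break
c=capture("scene");cv2.imwrite("pics/s5.png",cv2.resize(c["image"][60:220,340:540],(750,600)))
np.savez("scene5.npz",**c)
print(current_clock())
E
```

```text
[0.54882963 0.27501019 0.12489664] [ 0.1  0.2 -2. ]
False [0.54878561 0.27528921 0.10680795] [-0.3  0.2 -1.2] 23.625
0.105 [0.5484 0.2754 0.1052] [-2.3  0.8  1.9] [ 0.13  0.6  -0.02] 0.018
0.103 [0.5486 0.2755 0.1035] [-3.1  0.5  5. ] [0.11 0.79 0.02] 0.018
0.101 [0.5486 0.2755 0.1011] [-3.3  1.1  3.3] [0.3  0.76 0.01] 0.018
0.099 [0.5483 0.2754 0.0981] [-2.5  2.1 -4.1] [ 0.53  0.44 -0.04] 0.0178
0.097 [0.5481 0.2751 0.0956] [ -0.    2.4 -11.5] [ 0.64  0.12 -0.03] 0.0175
0.095 [0.5481 0.275  0.0941] [ -1.6   2.7 -13.3] [0.52 0.38 0.  ] 0.0178
0.093 [0.549 0.275 0.093] [-1.7  1.6 -8.1] [0.11 0.3  0.04] 0.0178
0.091 [0.5495 0.2753 0.0917] [-2.1  0.3 -1.8] [ 0.12  0.57 -0.04] 0.0178
25.675
```

View pics/s5.png

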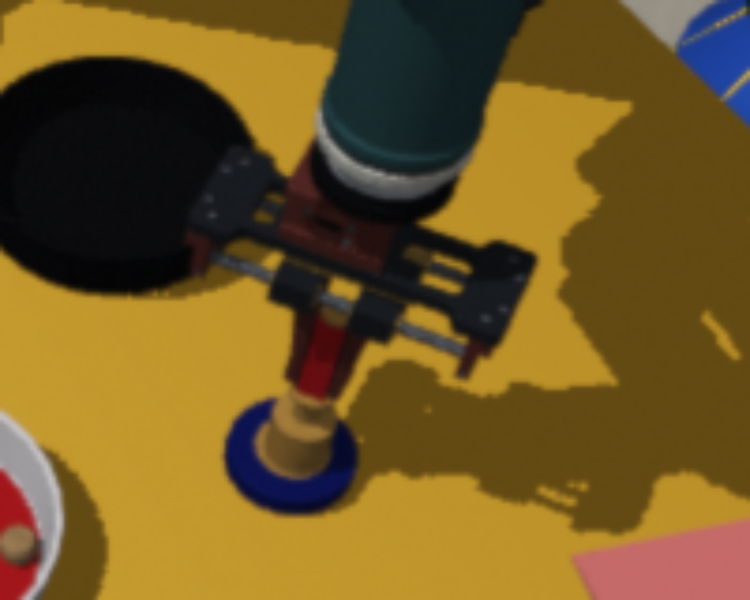

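It clicked: the force peaked, then the balls drew the cap down. The picture shows the cap on the stand's top at crop (298,445). Now I press it fully home.

```bash
python3 - <<'E'
from h import *
from bench import *
S2=np.array([.5491,.2752])
for z in np.arange(.0895,.074,-.0015):
    servo_line([*S2,z],rate=.03); sleep(.1); f=current_force()
    print(round(z,4),np.round(current_position(),4),np.round(f,1),np.round(current_torque(),2),round(current_finger_gap(),4))
    if f[2]>18 or np.hypot(f[0],f[1])>12: break
print(current_clock())
E
```

```text
0.0895 [0.5495 0.2754 0.0908] [-4.8  0.4  7. ] [-0.06  0.96 -0.08] 0.018
0.088 [0.5495 0.2754 0.0907] [-7.8 -0.4 17.6] [-0.42  1.64  0.01] 0.0179
0.0865 [0.5497 0.2752 0.0905] [-9.  -2.4 26.7] [-0.87  2.15  0.  ] 0.0178
26.725
```

```bash
python3 - <<'E'
from h import *
from meas import beads
from bench import *
from scipy.optimize import least_squares
sleep(1.2)
print(np.round(current_position(),4),np.round(current_force(),1),np.round(current_torque(),2),current_finger_gap())
c=capture("scene");np.savez("scene6.npz",**c);cv2.imwrite("pics/s6.png",cv2.resize(c["image"][60:220,340:540],(750,600)));cv2.imwrite("pics/s6f.png",c["image"])
Q=cloud(c).reshape(-1,3);near=np.hypot(Q[:,0]-S[0],Q[:,1]-S[1])<.032
def cyl(lo,hi,r):
    T=Q[near&(Q[:,2]>lo)&(Q[:,2]<hi)];f=least_squares(lambda p:np.hypot(*(T[:,:2]-p).T)-r,S,loss="soft_l1",f_scale=.001);return np.round(f.x,4),len(T)
print("cap",cyl(.024,.05,.02),"cap lo",cyl(.024,.036,.02),"cap hi",cyl(.038,.05,.02))
T=Q[near&(Q[:,2]>.048)&(Q[:,2]<.06)];print("cap top z",np.percentile(T[:,2],[10,50,90]),"expect .055; collar top .083")
T=Q[near&(Q[:,2]>.076)&(Q[:,2]<.088)];print(np.percentile(T[:,2],[10,50,90]))
for o in beads(c):print(o[0],o[3])
for n in("seal","teacup","lotus"):print(n,[(round(d["conf"],2),np.round(d["xy"]).tolist()) for d in spot_in("scene",n)][:2])
print(current_clock())
E
```

```text
[0.5497 0.2753 0.0905] [-10.   -2.7  26.5] [-0.94  2.17 -0.01] 0.017712248250088054
cap (array([0.5506, 0.2763]), 112) cap lo (array([0.5505, 0.2763]), 51) cap hi (array([0.5507, 0.2763]), 52)
cap top z [0.05205977 0.05589617 0.05801273] expect .055; collar top .083
[0.0793549  0.08361431 0.08668084]
[-0.088, -0.02] [95, 94, 95]
[-0.068, -0.007] [56, 113, 34]
[-0.033, 0.062] [22, 33, 57]
[-0.081, -0.042] [90, 89, 90]
[-0.066, -0.062] [85, 83, 84]
[-0.05, -0.075] [79, 77, 78]
[0.037, 0.065] [75, 110, 142]
[-0.017, -0.071] [65, 96, 129]
[0.075, 0.009] [56, 119, 39]
[0.052, -0.054] [22, 34, 60]
seal [(0.75, [236.0, 340.0]), (0.21, [422.0, 171.0])]
teacup [(0.58, [360.0, 310.0])]
lotus [(0.71, [435.0, 247.0])]
28.125
```

View pics/s6.png

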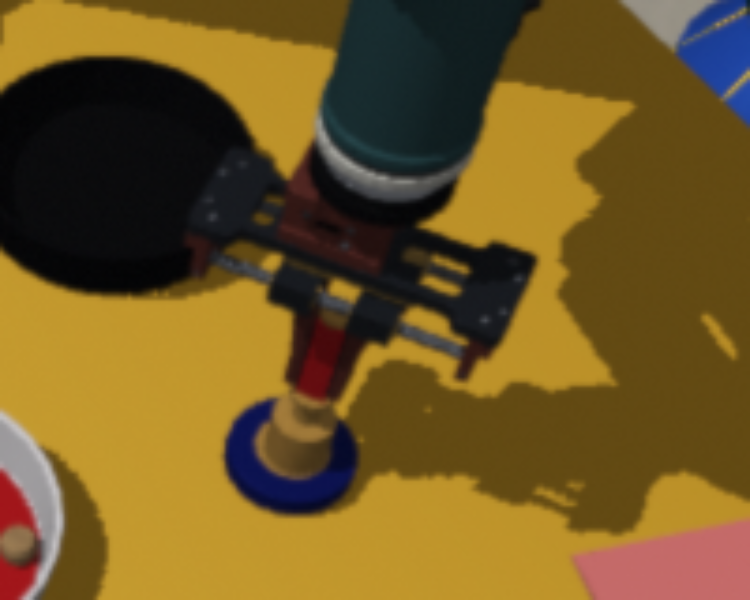

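The cap sits flat on the stand, upright and on the stud's axis, and the push holds at about 26 N. The bystanders and beads are in place, so I'm handing in.

```bash
python3 -c "
from bench import *
print(current_force(),current_finger_gap());close_job()"
```

```text
[-9.8336446 -2.3340101 27.9663173] 0.017476835626449434
the job is handed in; nothing more can be done
```

I stirred the beads with the wand, pressed its cap past the click and fully home on the blue stand's stud, and handed the job in still gripping and pushing. The hand-in gives no verdict, so what follows is from my own last checks, at about 28 s of the 69 s allowed.

- **Stir:** I made about two and a third turns at 40–42 mm from the bowl's centre, with only light forces. All six beads are in the bowl, 25–37 mm from where they started, measured with both cameras.
- **Wand on stand:** the push rose and fell as the cap clicked, then the balls pulled it down. By the tool position the wand's underside is at 17.7 mm, against the stand's top at 18 mm. The cap is within about 1–2 mm of the stud's axis and upright.
- **Final push and grip:** the arm is pressing down with about 27 N, with the fingers closed on the handle's flats at 17.5 mm.
- **Bystanders:** the seal, teacup and lotus lamp are within a few pixels of where they were first seen in the scene camera.
- **Disagreements:** the two cameras differ by about 2 mm, within their calibration, so I compared the cap and stud in the same camera. A sideways load of about 10 N and a wrist moment of about 2.3 N m remain, but the wand showed no visible tilt.

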